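Tare the bench scale through its recessed key

TASK

Zero the bench scale with the empty steel pan standing on it: push the sliding splash cover by its orange tab all the way open, away from the robot, reach a fingertip into the well with the blue tare key at its bottom and press the key fully down for about a second, then push the cover all the way back so that both wells are covered again. Do not press the red power key in the other well, and do not touch the pan or shift anything else on the table.

Things in the scene. Friction and masses are not known exactly. Their poses are not given: they have to be found in the camera images.
- scale: Fixed bench scale. Origin on the table under the middle of its key console, z up. Console: grey block 280 mm along x (x -135 to +145), 92 mm along y, deck 55 mm high, with a steel rail 8 mm wide and 63 mm high along each long side (y = -42 and +42). Weighing platter at y +85 to +285, x -110 to +110, top 50 mm high. Its -x end is towards the robot; its yaw varies by up to 0.35 rad.
- cover (a joint): Sliding splash cover on the console, m: 0 = fully shut over both wells (end stop), 0.118 = fully open (end stop). It grows as the cover moves along the scale's +x (away from the robot). May start up to 0.02 open. About 1.5 N of friction; it stays where it is left and cannot be lifted.
- tab (a point): Middle of the top of the cover's orange upright tab, 93 mm above the table: tab 10 mm thick along the scale's x, 44 mm along y, 34 mm tall above the cover plate (dark steel, 118 x 72 x 4 mm, its top 60 mm above the table; the tab stands at its middle). The tab moves with the cover; axes as the scale's.
- tare_mouth (a point): Centre of the mouth of the tare key's round well, at the deck, 55 mm above the table. Well 47 mm across, vertical walls, white surround. The two wells lie one behind the other along the scale's x, centres 60 mm apart, at x = -68 and -8 mm of the scale; which one is the tare key's varies. Axes as the scale's.
- tare_top (a point): Centre of the top of the blue tare key, a round cap 25 mm across at the bottom of its well; at rest its top is 15 mm below the mouth (40 mm above the table). A black collar 41 mm across surrounds it, its top 6 mm below the resting cap top. Moves with the key.
- tare (a joint): Travel of the tare key straight down, m: 0 = up, 0.006 = fully down. Spring: about 1.5 N starts it, 5 N takes it fully down; it springs back.
- power_mouth (a point): Centre of the mouth of the red power key's well, of the same form and size as the tare key's.
- power (a joint): Travel of the red power key, m: 0 = up, 0.006 = fully down. To be left alone.
- pan_mid (a point): Centre, half-way up, of the loose empty steel pan on the platter: 162 x 150 x 65 mm, rim 115 mm above the table.
- shaker_mid (a point): Centre of a loose yellow shaker jar, 44 mm across, 85 mm tall, standing beside the console on its -y side.
- bowl_mid (a point): Centre, half-way up, of a loose steel bowl, 120 mm across, 55 mm tall.
- tongs_mid (a point): Middle of loose steel tongs lying on the table, 220 mm long, 16 mm tall.
- spatula_mid (a point): The neck, where the 140 mm handle meets the blade, of a loose spatula lying on the table near the big pan on the left.

How it is judged:
By the outcome, as a careful person would: the job done as asked, in the order asked, and still so for the second after the job is handed in, with the robot touching nothing.
It also fails if it takes over 54 s, if anything falls off the work surface, if the arm or the gripper's body presses on something with over 40 N, if the wrist force passes 120 N, or if a joint passes its speed limit or range.

ROBOT

A 6-joint arm with a two-finger parallel gripper is mounted at the origin on the work surface. World frame = base frame: x ahead of the robot, y to its left, z up, the work surface at z = 0. Lengths are in mm, angles in rad, forces in N, time in s.
With the tool pointing down it reaches from about 350 to 775 mm from the base axis. Payload 7.3 kg.
Tool frame: the origin (TCP) lies on the front face of the gripper's body, between the roots of the fingers; the fingertips stand 66 mm ahead of it and the grasp point (between the pads) lies 47 mm ahead of it (bot.tip_extent is the distance from the TCP to the fingertips, in mm); z points along the fingers, y is the line along which they close (so a half turn about z gives the same grasp; the last joint's range is limited). The gripper opens to 92 mm and grips with 3 to 60 N. Pads are 19 mm wide; open, the fingers measure 130 mm over their backs; the gripper's body (75 mm by 190 mm) begins 47 mm behind the grasp point.
Start: joints at [-1.269, 0.342, 1.524, -0, 1.275, -0.146], TCP at [227.339, -473.24, 292.241] pointing down, gripper open.
Joint ranges: [-2.53, 2.53], [-0.77, 2.02], [0.04, 2.7], [-1, 4.14], [0.28, 2.66], [-3.11, 3.11]. Speed limits (rad/s): [2.57, 2.57, 3.14, 3.14, 3.14, 3.14].

INTERFACE

Orientations are given as [roll, pitch, yaw] about the fixed x, y, z axes, in that order (R = Rz(yaw) Ry(pitch) Rx(roll)).
In Python, from plant import readout, viewer, order, bot gives the robot as it stands.
- The arm moves only by the shell command python3 -m creep 'ROWS'. ROWS is text: rows parted by semicolons, each of 7 numbers parted by spaces: the shift along the world's x, y, z in m, then the turn, a rotation vector about the world's x, y, z in rad, then the opening in per cent of the stroke, from 0 (shut) to 100 (fully open). A call has 1 to 8 rows; each row shifts and turns the commanded pose from where the row before left it; what a row does not reach is not made up. A row lasts 1/12 s, in which the tool goes at most 41.7 mm and 7.16 degrees, less where a joint would pass 70% of its speed; a pose out of reach is approached as far as the arm can. A call is refused whole if a number of a shift passes 0.0417 or a number of a turn 0.125, either way. A call with a gripper value outside its range is refused whole. The fingers move at their own pace and stop on an object; the grip force is fixed at half the most. Time passes only in rows, so rows that do not move let the fingers close. It gives the time, the measured TCP pose, the force, the opening and the grip force at its end, in the units of the state.
- readout.get_obs(): the state, without advancing time (a new reading comes with each control period).
- viewer.capture(name): name is "side" or "top" or "wrist"; returns the picture (420x560x3 uint8, red, green, blue); there is no depth.
- viewer.camera_info(name): a dict with "fx", "fy", "cx", "cy" (pixels), "origin" and "rotation" of the camera in the world. Camera axes: x right, y up, looking along -z (the intrinsics and any distortion apply to the point x, -y, -z); pixel columns grow to the right and rows downward; lengths in mm; the calibration is good to about 2 mm. A picture is of the moment at which its call begins: read the wrist's pose just before it. camera_info takes no time and is no camera call; for the wrist camera it gives the pose at the moment of the call.
- order.close_job(): hands the job in; it is judged then, once.
The state is a dict: "time": time; "joint_positions": joint angles; "dq": joint speeds; "tau": joint torques, N m; "tool_pos": TCP position; "tcp_rot": TCP orientation; "contact_force": force on the tool from outside, world axes, zero at the start; "moment": the same for the moment, N m; "grip_width": finger opening in mm; "finger_force": force on a finger pad.
Only numpy, scipy, OpenCV 4.12 (cv2) and the standard library are available. Lean on these libraries where they do the work, as an engineer would, in place of code of your own. Each camera call takes 0.05 s, during which the arm holds its last target. There are 200 camera calls.

## Working session

There is one attempt and no reset: what is moved stays moved. The work goes in short steps, Python scripts to look and compute and a shell command to move; the robot and the scene stay as the last step left them, time stands still between calls to the robot, and variables do not carry over. Pictures are saved under pics/ and viewed, at most 10 in all, crops included, and the job is handed in when it is done.

```bash
mkdir -p pics; ls; python3 - <<'E'
from plant import readout, viewer, order, bot
import cv2, numpy as np
o=readout.get_obs(); print(o)
a=[viewer.capture(n) for n in("top","side")]
for n,i in zip(("top","side"),a): cv2.imwrite(f"pics/{n}0.png",i[:,:,::-1]); print(viewer.camera_info(n))
E
```

```text
pics
{'time': 0.0, 'joint_positions': array([-1.26895899e+00,  3.42766059e-01,  1.52501800e+00,  1.74400487e-05,
        1.27537635e+00, -1.45976088e-01]), 'dq': array([-2.90292600e-05, -8.05544431e-04, -7.11550337e-04,  4.60919678e-04,
        3.79759121e-04,  1.50628555e-03]), 'tau': array([ 2.22362396e-03, -4.31226969e+01, -2.44228542e+01,  7.18719140e-02,
        5.58946654e-02, -1.39408307e-04]), 'tool_pos': array([ 227.26816811, -472.92777001,  291.52204047]), 'tcp_rot': array([-3.14004400e+00, -2.44541279e-04,  4.47808143e-01]), 'contact_force': array([ 0.29000319, -0.80304535,  0.02761779]), 'moment': array([0.04721645, 0.03479952, 0.02519379]), 'finger_force': 0.0, 'grip_width': 91.59178679258005}
{'fx': 517.5710867131276, 'fy': 517.5710867131276, 'cx': 278.660303338041, 'cy': 212.9568562815623, 'origin': array([ 396.49125418,  -41.46820489, 1269.73255016]), 'rotation': array([ 7.03090430e-02, -7.07149120e-04, -1.54128103e+00])}
{'fx': 505.8821119211808, 'fy': 505.8821119211808, 'cx': 290.41070150781877, 'cy': 210.28706319914605, 'origin': array([  106.71681312, -1012.71991558,  1050.71540432]), 'rotation': array([ 0.82135189,  0.00912599, -0.36440326])}
```

View pics/top0.png

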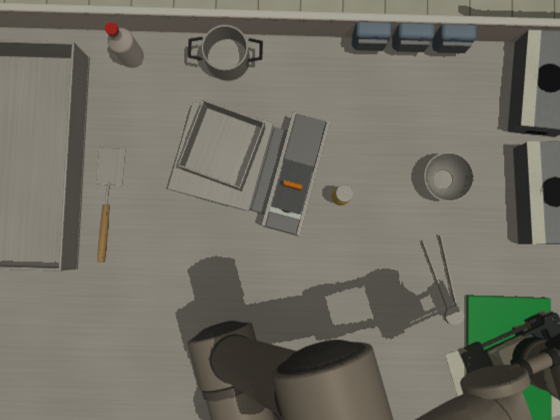

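View pics/side0.png

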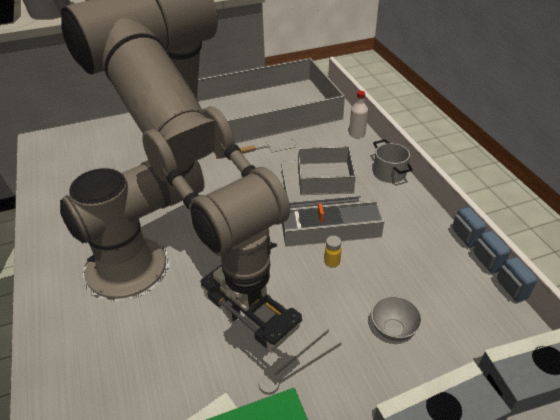

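The top view has the scale console centred around (296,175), the orange tab at (292,185), the pan to the left at (222,145), the shaker at (343,195), and a white strip of well surround at (285,212). The cover looks slightly open. Next I'll measure these points.

```bash
cat > h.py <<'E'
import numpy as np, cv2
from scipy.spatial.transform import Rotation as R
from plant import readout, viewer, order, bot
def ray(info,u,v):
    d=np.array([(u-info["cx"])/info["fx"],-(v-info["cy"])/info["fy"],-1.0])
    return np.array(info["origin"]),R.from_euler("xyz",info["rotation"]).as_matrix()@d
def onplane(info,u,v,z):
    o,d=ray(info,u,v); return o+d*(z-o[2])/d[2]
def proj(info,p):
    c=R.from_euler("xyz",info["rotation"]).as_matrix().T@(np.array(p)-info["origin"])
    return info["cx"]+info["fx"]*c[0]/-c[2], info["cy"]-info["fy"]*c[1]/-c[2]
def tri(a,b):
    A=[];y=[]
    for o,d in(a,b):
        d=d/np.linalg.norm(d);P=np.eye(3)-np.outer(d,d);A.append(P);y.append(P@o)
    return np.linalg.lstsq(np.vstack(A),np.hstack(y),rcond=None)[0]
def orange(im):
    h=cv2.cvtColor(im,cv2.COLOR_RGB2HSV)
    return cv2.inRange(h,(4,170,120),(16,255,255))
E
python3 - <<'E'
from h import *
im={n:cv2.imread(f"pics/{n}0.png")[:,:,::-1].copy() for n in("top","side")}
roi={"top":(260,100,90,150),"side":(270,190,130,70)}
rs=[]
for n in im:
    x,y,w,h=roi[n]; m=np.zeros((420,560),np.uint8); m[y:y+h,x:x+w]=orange(im[n])[y:y+h,x:x+w]
    k,l,s,c=cv2.connectedComponentsWithStats(m); i=1+np.argmax(s[1:,4]); print(n,s[i],c[i])
    rs.append(ray(viewer.camera_info(n),*c[i]))
    print(cv2.minAreaRect(np.argwhere(l==i)[:,::-1].astype(np.float32)))
    c1=im[n][y:y+h,x:x+w]
    cv2.imwrite(f"pics/{n}crop.png",cv2.resize(c1,None,fx=4 if n=="top" else 6,fy=4 if n=="top" else 6,interpolation=cv2.INTER_CUBIC)[:,:,::-1])
print("tri",tri(*rs))
E
```

```text
top [284 181  18   8  78] [292.5 184.5]
((292.5000305175781, 184.5), (18.19017219543457, 4.123105525970459), 14.03624439239502)
side [318 204   6  11  38] [320.63157895 208.73684211]
((320.66033935546875, 208.8113555908203), (10.714122772216797, 3.2966530323028564), 74.05460357666016)
tri [546.58610269 -69.87590479  90.13903513]
```

View pics/topcrop.png

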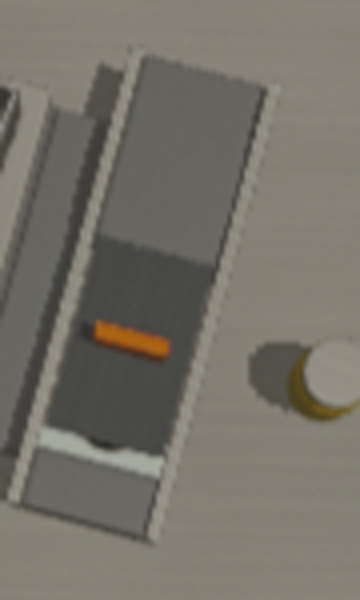

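```bash
python3 - <<'E'
from h import *
I=viewer.camera_info("top")
pix=np.array([(135,48),(278,88),(155,540),(10,498)])/4+np.array([260,100])-0.375
W=np.array([onplane(I,*p,63)[:2] for p in pix]); S=np.array([(145,46),(145,-46),(-135,-46),(-135,46)],float)
print(W.round(1), np.linalg.norm(W-np.roll(W,1,0),axis=1))
# rigid fit
cs,cw=S.mean(0),W.mean(0); M,_,_=None,None,None
H=(S-cs).T@(W-cw); yaw=np.arctan2(H[0,1]-H[1,0],H[0,0]+H[1,1]); 
Rm=np.array([[np.cos(yaw),-np.sin(yaw)],[np.sin(yaw),np.cos(yaw)]]); t=cw-Rm@cs
print("scale",t,"yaw",yaw,"resid",(W-(S@Rm.T+t)).round(1))
tab=onplane(I,292.5,184.6,92)[:2]; print("tab",tab,"in scale",Rm.T@(tab-t))
print("tri in scale",Rm.T@(np.array([546.6,-69.9])-t))
for q in((40,435),(160,465),(98,238),(215,268)):
    p=onplane(I,*(np.array(q)/4+[259.6,99.6]),60)[:2]; print(q,Rm.T@(p-t))
for n,x in(("w1",-68),("w2",-8)): print(n,Rm@[x,0]+t)
p=onplane(I,343,190,85)[:2]; print("shaker",p,Rm.T@(p-t))
E
```

```text
[[ 723.1  -67.6]
 [ 701.6 -152.8]
 [ 432.2  -87.2]
 [ 454.2   -2. ]] [276.81195216  87.92106435 277.25316027  88.00979558]
scale [572.93823084 -76.21702961] yaw -0.23998336429403305 resid [[-1.6 -1.6]
 [-1.2  2.6]
 [ 1.3  1.6]
 [ 1.5 -2.6]]
tab [545.42867421 -69.61112242] in scale [-28.29132056  -0.12205471]
tri in scale [-27.08490041  -0.12424532]
(40, 435) [-92.52131285  37.03076461]
(160, 465) [-90.78873867 -35.41142646]
(98, 238) [28.95801158 35.22687346]
(215, 268) [ 30.11146682 -35.99878601]
w1 [506.88697967 -60.05434982]
w2 [565.16749541 -74.31553787]
shaker [ 537.24953166 -186.3308264 ] [  -8.49337053 -115.44086863]
```

The scale sits at (573,-76) with yaw -0.24. The tab is at scale x ≈ -28, so the cover is about 10 mm open. Both agree with the sizes given. I'll move above the tab with the fingers straddling it along the scale's x axis.

```bash
R="0.0227 0.0288 0 0 0 0.063 100"; python3 -m creep '0.0227 0.0288 0 0 0 0.063 100;0.0227 0.0288 0 0 0 0.063 100;0.0227 0.0288 0 0 0 0.063 100;0.0227 0.0288 0 0 0 0.063 100;0.0227 0.0288 0 0 0 0.063 100;0.0227 0.0288 0 0 0 0.063 100;0.0227 0.0288 0 0 0 0.063 100'; python3 -m creep '0.0227 0.0288 0 0 0 0.063 100;0.0227 0.0288 0 0 0 0.063 100;0.0227 0.0288 0 0 0 0.063 100;0.0227 0.0288 0 0 0 0.063 100;0.0227 0.0288 0 0 0 0.063 100;0.0227 0.0288 0 0 0 0.063 100;0.0227 0.0288 0 0 0 0.063 100;0 0 0 0 0 0 100'
python3 - <<'E'
from h import *
o=readout.get_obs(); print(o["time"],o["tool_pos"],o["tcp_rot"],o["joint_positions"].round(2))
i=viewer.camera_info("wrist"); im=viewer.capture("wrist"); cv2.imwrite("pics/w1.png",im[:,:,::-1]); print(i)
E
```

```text
time: 0.68
tool_pos: [386.9, -269.9, 292.0]
tcp_rot: [-3.141, -0.0, 0.892]
contact_force: [0.9, -0.5, 0.5]
grip_width: 91.9
finger_force: 0.0
time: 1.35
tool_pos: [547.7, -65.2, 291.6]
tcp_rot: [3.141, -0.002, 1.338]
contact_force: [-1.4, -0.6, 0.4]
grip_width: 92.0
finger_force: 0.0
1.35 [547.71158586 -65.19597759 291.56665075] [ 3.14118370e+00 -2.30714116e-03  1.33781410e+00] [-0.26  0.39  1.45  0.    1.3  -0.03]
{'fx': 343.82075502123763, 'fy': 343.82075502123763, 'cx': 276.9089532814207, 'cy': 209.92059329021853, 'origin': array([566.64699285,  11.88293057, 385.59032278]), 'rotation': array([-2.94971871e-01,  2.53392696e-04, -2.32291287e-01])}
```

View pics/w1.png

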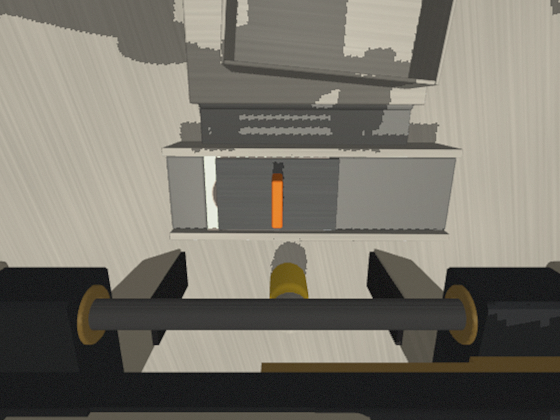

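The wrist view shows the console from (165,150) to (460,235), the orange tab at (277,203), and one well's edge peeking out at (214,192). I'll cross-check the scale pose from this closer view.

```bash
python3 - <<'E'
from h import *
o=readout.get_obs(); I=viewer.camera_info("wrist"); im=cv2.imread("pics/w1.png")[:,:,::-1].copy()
m=orange(im); k,l,s,c=cv2.connectedComponentsWithStats(m); 
for i in range(1,k):
    if s[i,4]>60: print(s[i],c[i], onplane(I,*c[i],85))
yaw=-0.24; t=np.array([572.9,-76.2]); Rm=np.array([[np.cos(yaw),-np.sin(yaw)],[np.sin(yaw),np.cos(yaw)]])
f=lambda u,v,z:(Rm.T@(onplane(I,u,v,z)[:2]-t)).round(1)
for q in((165,149),(460,150),(171,239),(446,239)): print(q,f(*q,63))
print("tabtop l/r",f(272,181,93),f(283,181,93),f(272,200,93),f(283,200,93))
print("pan near rim corners",f(223,65,115),f(436,84,115))
rs=[ray(I,278,182)]
E
```

```text
[272 180  11  48 507] [276.83629191 203.04142012] [545.19658166 -72.97755181  85.        ]
(165, 149) [-132.   42.]
(460, 150) [142.4  42.4]
(171, 239) [-134.1  -47.9]
(446, 239) [142.6 -46.4]
tabtop l/r [-32.   18.7] [-22.4  18.7] [-31.9   1.6] [-22.3   1.6]
pan near rim corners [-67.4 109.4] [89.5 97.1]
```

```bash
python3 -m creep '0 -0.0046 -0.0389 0 0 -0.007 100;-0.001 0 -0.0389 0 0 0 100;0 0 -0.0389 0 0 0 100;0 0 -0.0389 0 0 0 100;0 0 0 0 0 0 100;0 0 0 0 0 0 100'; python3 -m creep '0.0117 -0.0029 0 0 0 0 100;0.0117 -0.0029 0 0 0 0 100;0.0117 -0.0029 0 0 0 0 100;0.0117 -0.0029 0 0 0 0 100;0.0117 -0.0029 0 0 0 0 100;0.0117 -0.0029 0 0 0 0 100;0 0 0 0 0 0 100'
```

```text
time: 1.9
tool_pos: [542.9, -75.1, 135.5]
tcp_rot: [-3.137, 0.0, 1.322]
contact_force: [-0.1, -0.2, 0.4]
grip_width: 91.6
finger_force: 0.0
time: 2.48
tool_pos: [617.0, -93.3, 140.4]
tcp_rot: [3.135, 0.0, 1.322]
contact_force: [0.1, 0.0, 0.4]
grip_width: 92.0
finger_force: 0.0
```

```bash
python3 -m creep '0 0 0 0 0 0 100;0 0 0 0 0 0 100'; python3 - <<'E'
from h import *
o=readout.get_obs(); print(o["tool_pos"],o["tcp_rot"],o["contact_force"])
i=viewer.camera_info("wrist"); im=viewer.capture("wrist"); cv2.imwrite("pics/w2.png",im[:,:,::-1]); print(i["origin"])
c,d=ray(i,i["cx"],i["cy"])
m=orange(im); k,l,s,cc=cv2.connectedComponentsWithStats(m)
for j in range(1,k):
    if s[j,4]>60: print(s[j],cc[j],onplane(i,*cc[j],80))
E
```

```text
time: 2.65
tool_pos: [614.4, -92.3, 138.4]
tcp_rot: [3.139, 0.0, 1.323]
contact_force: [-0.2, 0.3, 0.1]
grip_width: 91.9
finger_force: 0.0
[614.37640484 -92.27784761 138.44534709] [3.13932891e+00 1.73117809e-04 1.32253144e+00] [-0.19551161  0.28632769  0.05976   ]
[634.37429095 -15.23918864 232.25860539]
[ 180  210   39   89 2783] [200.05821056 254.23356091] [581.77900559 -73.11350213  80.        ]
```

View pics/w2.png

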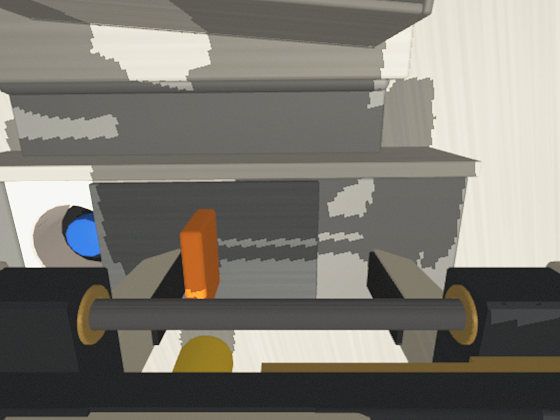

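The blue tare key is in the near well, at scale x = -68, seen at (83,237). The cover is moving as expected. I'll finish opening it.

```bash
python3 -m creep '0.0117 -0.002 0 0 0 0 100;0.0117 -0.002 0 0 0 0 100;0.0117 -0.002 0 0 0 0 100;0.0117 -0.002 0 0 0 0 100;0.0117 -0.002 0 0 0 0 100;0.007 -0.001 0 0 0 0 100;0 0 0 0 0 0 100;0 0 0 0 0 0 100'; python3 -m creep '0.004 -0.001 0 0 0 0 100;0.004 -0.001 0 0 0 0 100;0 0 0 0 0 0 100;0 0 0 0 0 0 100'
```

```text
time: 3.37
tool_pos: [679.5, -103.0, 136.8]
tcp_rot: [-3.142, -0.0, 1.323]
contact_force: [0.1, 1.5, -0.3]
grip_width: 91.9
finger_force: 0.0
time: 3.7
tool_pos: [688.0, -105.1, 136.8]
tcp_rot: [3.141, -0.0, 1.323]
contact_force: [0.3, 0.3, 0.1]
grip_width: 91.8
finger_force: 0.0
```

```bash
python3 -m creep '0.002 -0.0005 0 0 0 0 100;0.002 -0.0005 0 0 0 0 100;0 0 0 0 0 0 100'; python3 -m creep '0.002 -0.0005 0 0 0 0 100;0 0 0 0 0 0 100';  python3 - <<'E'
from h import *
o=readout.get_obs(); print(o["contact_force"])
for n in("top","wrist"):
    i=viewer.camera_info(n); im=viewer.capture(n); cv2.imwrite(f"pics/{n}3.png",im[:,:,::-1])
    m=orange(im); k,l,s,cc=cv2.connectedComponentsWithStats(m)
    yaw=-0.24; t=np.array([572.9,-76.2]); Rm=np.array([[np.cos(yaw),-np.sin(yaw)],[np.sin(yaw),np.cos(yaw)]])
    for j in range(1,k):
        if s[j,4]>20: print(n,s[j],cc[j],Rm.T@(onplane(i,*cc[j],90)[:2]-t))
E
```

```text
time: 3.95
tool_pos: [691.0, -105.8, 136.5]
tcp_rot: [-3.138, 0.0, 1.323]
contact_force: [-5.6, 1.8, 3.4]
grip_width: 91.5
finger_force: 2.7
time: 4.12
tool_pos: [691.3, -105.9, 136.2]
tcp_rot: [-3.133, 0.0, 1.323]
contact_force: [-11.9, 3.0, 6.6]
grip_width: 91.5
finger_force: 6.1
[-11.94663034   3.01537613   6.61872377]
wrist [ 170  220   42   79 2652] [192.06711916 261.17420814] [84.40271937 12.16318719]
```

The cover is against the open stop: force is rising at tool scale x ≈ 121.8, against 121 predicted. I'll back off, lift, and move above the tare well with the +x finger over it.

```bash
python3 -m creep '-0.011 0.0027 0 0 0 0 100;-0.0125 0.0025 0 0 0 0 100;0 0 0.035 0 0 0 100;0 0 0.035 0 0 0 100;-0.0365 0.009 0 0 0 0 100;-0.0365 0.009 0 0 0 0 100;-0.0365 0.009 0 0 0 0 100;-0.0365 0.009 0 0 0 0 100'; python3 -m creep '-0.0365 0.009 0 0 0 0 100;-0.0365 0.009 0 0 0 0 100;0 0 0 0 0 0 100;0 0 0 0 0 0 100;0 0 0 0 0 0 100';  python3 - <<'E'
from h import *
o=readout.get_obs(); print(o["tool_pos"],o["tcp_rot"])
yaw=-0.24; t=np.array([572.9,-76.2]); Rm=np.array([[np.cos(yaw),-np.sin(yaw)],[np.sin(yaw),np.cos(yaw)]])
for n,z in(("top",40),("wrist",40),("side",40)):
    i=viewer.camera_info(n); im=viewer.capture(n); cv2.imwrite(f"pics/{n}4.png",im[:,:,::-1])
    hsv=cv2.cvtColor(im,cv2.COLOR_RGB2HSV); m=cv2.inRange(hsv,(100,150,60),(125,255,255)); k,l,s,cc=cv2.connectedComponentsWithStats(m)
    for j in range(1,k):
        if s[j,4]>15: p=onplane(i,*cc[j],z); print(n,s[j],cc[j],p,Rm.T@(p[:2]-t))
print("nominal",Rm@[-68,0]+t)
E
```

```text
time: 4.88
tool_pos: [522.9, -65.0, 206.9]
tcp_rot: [3.14, 0.0, 1.323]
contact_force: [1.6, 0.1, -0.0]
grip_width: 91.8
finger_force: 0.0
time: 5.3
tool_pos: [452.7, -47.7, 207.5]
tcp_rot: [3.138, 0.0, 1.323]
contact_force: [0.9, 0.3, -0.2]
grip_width: 92.4
finger_force: 0.0
[452.6664357  -47.72838793 207.51636036] [3.13818623e+00 1.13706713e-04 1.32277677e+00]
wrist [331 191  33  33 819] [346.69230769 207.01098901] [508.15920453 -59.81582784  40.        ] [-66.77975391   0.52551148]
side [303 220   8   5  32] [306.3125  222.09375] [509.87522026 -57.51095912  40.        ] [-65.66079602   3.17221944]
nominal [506.84901771 -60.0362214 ]
```

View pics/wrist4.png

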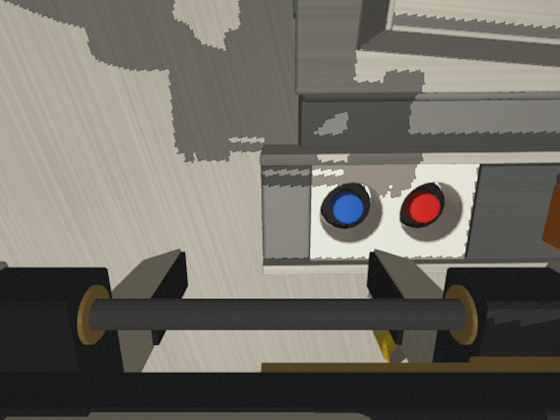

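The wrist view shows the blue key fully visible at (347,207), the red key at (425,207), and both wells uncovered. The blue key comes out at (508,-60), close to the nominal (507,-60). I'll descend.

```bash
python3 -m creep '0.001 0.0015 -0.0315 0 0 0 100;0 0 -0.0315 0 0 0 100;0 0 -0.0215 0 0 0 100;0 0 0 0 0 0 100;0 0 0 0 0 0 100'; python3 -m creep '0 0 -0.004 0 0 0 100;0 0 -0.004 0 0 0 100;0 0 0 0 0 0 100;0 0 0 0 0 0 100'
```

```text
time: 5.87
tool_pos: [452.6, -46.0, 121.5]
tcp_rot: [-3.139, -0.0, 1.323]
contact_force: [1.0, 0.2, 1.1]
grip_width: 91.8
finger_force: 0.0
time: 6.2
tool_pos: [452.7, -45.9, 114.8]
tcp_rot: [3.14, 0.0, 1.323]
contact_force: [-0.4, 0.9, 0.3]
grip_width: 91.5
finger_force: 0.0
```

```bash
python3 -m creep '0 0 -0.004 0 0 0 100;0 0 -0.004 0 0 0 100;0 0 0 0 0 0 100;0 0 0 0 0 0 100'; python3 -m creep '0 0 -0.003 0 0 0 100;0 0 0 0 0 0 100;0 0 0 0 0 0 100'; python3 -m creep '0 0 -0.003 0 0 0 100;0 0 0 0 0 0 100;0 0 0 0 0 0 100'
```

```text
time: 6.53
tool_pos: [452.9, -46.0, 106.4]
tcp_rot: [3.14, 0.0, 1.323]
contact_force: [1.7, 0.8, 3.2]
grip_width: 91.9
finger_force: 1.6
time: 6.78
tool_pos: [452.9, -46.0, 103.6]
tcp_rot: [3.14, 0.0, 1.323]
contact_force: [0.4, 0.2, 7.2]
grip_width: 92.1
finger_force: 3.2
time: 7.03
tool_pos: [453.0, -46.0, 102.7]
tcp_rot: [3.138, 0.0, 1.323]
contact_force: [-10.3, 1.9, 33.1]
grip_width: 91.5
finger_force: 16.4
```

```bash
python3 -m creep '0 0 -0 0 0 0 100;0 0 0.0007 0 0 0 100;0 0 0 0 0 0 100;0 0 0 0 0 0 100'; python3 -m creep '0 0 0 0 0 0 100;0 0 0 0 0 0 100;0 0 0 0 0 0 100;0 0 0 0 0 0 100;0 0 0 0 0 0 100;0 0 0 0 0 0 100;0 0 0 0 0 0 100;0 0 0 0 0 0 100'; python3 - <<'E'
from h import *
im=viewer.capture("wrist"); cv2.imwrite("pics/w5.png",im[:,:,::-1])
E
```

```text
time: 7.37
tool_pos: [453.0, -46.0, 102.9]
tcp_rot: [3.138, 0.0, 1.323]
contact_force: [-7.2, 0.5, 25.7]
grip_width: 91.5
finger_force: 13.2
time: 8.03
tool_pos: [453.0, -46.0, 102.9]
tcp_rot: [3.138, 0.0, 1.323]
contact_force: [-6.8, 1.8, 26.6]
grip_width: 91.8
finger_force: 13.3
```

View pics/w5.png

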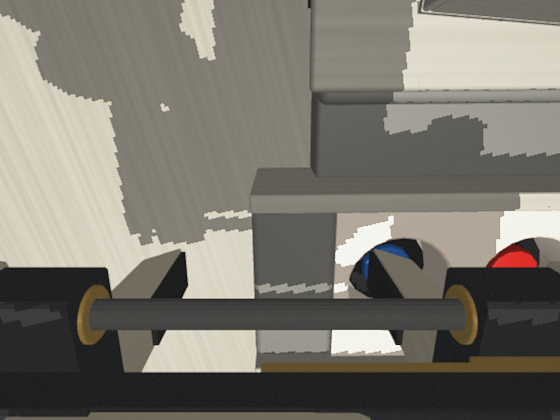

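The fingertip is in the blue key's well. The force went 3, 7, then 26–33 N over about 6 mm of travel, so the key is bottomed, and it has been held for over a second. I'll lift and go back to straddle the tab.

```bash
python3 -m creep '0 0 0.01 0 0 0 100;0 0 0.03 0 0 0 100;0 0 0.035 0 0 0 100;0 0 0.03 0 0 0 100;0.033 -0.0082 0 0 0 0 100;0.033 -0.0082 0 0 0 0 100;0.033 -0.0082 0 0 0 0 100;0.033 -0.0082 0 0 0 0 100'; python3 -m creep '0.033 -0.0082 0 0 0 0 100;0.033 -0.0082 0 0 0 0 100;0 0 0 0 0 0 100;0 0 0 0 0 0 100'; python3 - <<'E'
from h import *
yaw=-0.24; t=np.array([572.9,-76.2]); Rm=np.array([[np.cos(yaw),-np.sin(yaw)],[np.sin(yaw),np.cos(yaw)]])
i=viewer.camera_info("wrist"); im=viewer.capture("wrist"); cv2.imwrite("pics/w6.png",im[:,:,::-1])
m=orange(im); k,l,s,cc=cv2.connectedComponentsWithStats(m)
for j in range(1,k):
    if s[j,4]>60: print(s[j],cc[j],Rm.T@(onplane(i,*cc[j],85)[:2]-t))
E
```

```text
time: 8.75
tool_pos: [585.2, -78.8, 205.6]
tcp_rot: [-3.141, 0.0, 1.323]
contact_force: [0.1, -0.2, 0.4]
grip_width: 92.4
finger_force: 0.0
time: 9.08
tool_pos: [650.5, -95.2, 203.6]
tcp_rot: [-3.138, 0.0, 1.323]
contact_force: [-0.3, -1.0, -1.4]
grip_width: 92.0
finger_force: 0.0
[271 202  16  65 978] [278.58895706 233.86605317] [81.23612261 -2.09779555]
```

View pics/w6.png

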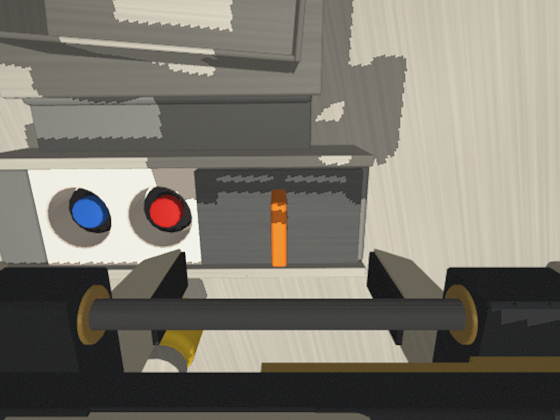

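The cover is fully open at tab x ≈ 81 and both keys are up. I'll descend over the tab and push the cover shut.

```bash
python3 -m creep '0 0 -0.034 0 0 0 100;0 0 -0.033 0 0 0 100;0 0 0 0 0 0 100;-0.0117 0.0029 0 0 0 0 100;-0.0117 0.0029 0 0 0 0 100;-0.0117 0.0029 0 0 0 0 100;-0.0117 0.0029 0 0 0 0 100;0 0 0 0 0 0 100'; python3 -m creep '-0.0117 0.0029 0 0 0 0 100;-0.0117 0.0029 0 0 0 0 100;-0.0117 0.0029 0 0 0 0 100;-0.0117 0.0029 0 0 0 0 100;-0.0117 0.0029 0 0 0 0 100;-0.0117 0.0029 0 0 0 0 100;-0.0117 0.0029 0 0 0 0 100;-0.008 0.002 0 0 0 0 100';python3 -m creep '-0.004 0.001 0 0 0 0 100;-0.004 0.001 0 0 0 0 100;0 0 0 0 0 0 100;0 0 0 0 0 0 100'
```

```text
time: 9.8
tool_pos: [601.5, -82.7, 140.6]
tcp_rot: [-3.141, 0.0, 1.323]
contact_force: [0.1, -1.0, 0.1]
grip_width: 91.6
finger_force: 0.0
time: 10.47
tool_pos: [513.7, -61.2, 140.5]
tcp_rot: [3.139, 0.0, 1.323]
contact_force: [1.7, -1.1, 0.8]
grip_width: 91.8
finger_force: 0.9
time: 10.8
tool_pos: [505.6, -59.1, 138.9]
tcp_rot: [-3.141, -0.0, 1.323]
contact_force: [0.4, 0.0, 0.2]
grip_width: 91.8
finger_force: 0.0
```

Target is about (496,-57.4). I'll continue slowly to the stop.

```bash
python3 -m creep '-0.003 0.0007 0 0 0 0 100;-0.003 0.0007 0 0 0 0 100;-0.002 0.0005 0 0 0 0 100;0 0 0 0 0 0 100;0 0 0 0 0 0 100'; python3 -m creep '-0.002 0.0005 0 0 0 0 100;0 0 0 0 0 0 100;0 0 0 0 0 0 100'; python3 -m creep '-0.002 0.0005 0 0 0 0 100;0 0 0 0 0 0 100'
```

```text
time: 11.22
tool_pos: [497.3, -57.2, 138.7]
tcp_rot: [-3.141, 0.0, 1.323]
contact_force: [-0.4, -0.4, 0.1]
grip_width: 91.7
finger_force: 0.0
time: 11.47
tool_pos: [496.8, -57.1, 138.9]
tcp_rot: [3.139, 0.0, 1.323]
contact_force: [4.6, -0.4, -4.0]
grip_width: 91.8
finger_force: 2.9
time: 11.63
tool_pos: [496.4, -57.1, 139.0]
tcp_rot: [3.134, 0.0, 1.323]
contact_force: [12.3, -2.8, -10.1]
grip_width: 91.8
finger_force: 6.3
```

At the shut stop: 12 N and rising, right where predicted. I'll back off, lift clear and verify.

```bash
python3 -m creep '0.01 -0.0024 0 0 0 0 100;0.01 -0.0024 0 0 0 0 100;0 0 0.035 0 0 0 100;0 0 0.035 0 0 0 100;0 0 0.035 0 0 0 100;0 0 0.035 0 0 0 100;0 0 0 0 0 0 100;0 0 0 0 0 0 100'; python3 - <<'E'
from h import *
yaw=-0.24; t=np.array([572.9,-76.2]); Rm=np.array([[np.cos(yaw),-np.sin(yaw)],[np.sin(yaw),np.cos(yaw)]])
i=viewer.camera_info("wrist"); im=viewer.capture("wrist"); cv2.imwrite("pics/w7.png",im[:,:,::-1])
m=orange(im); k,l,s,cc=cv2.connectedComponentsWithStats(m)
for j in range(1,k):
    if s[j,4]>60: print(s[j],cc[j],Rm.T@(onplane(i,*cc[j],85)[:2]-t))
E
```

```text
time: 12.3
tool_pos: [514.1, -61.1, 280.6]
tcp_rot: [3.138, 0.0, 1.323]
contact_force: [-0.7, 0.4, -0.7]
grip_width: 91.8
finger_force: 0.0
[298 177  12  50 570] [303.30526316 201.17719298] [-36.39294222  -0.70896924]
```

View pics/w7.png

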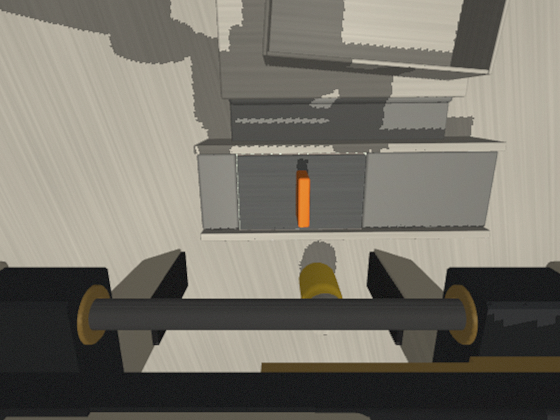

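The cover is fully shut, with the tab at scale x ≈ -37. Both wells and the white surround are hidden, and the pan and shaker have not moved.

```bash
python3 -c "
from plant import order; print(order.close_job())"
```

```text
the job is handed in; nothing more can be done
None
```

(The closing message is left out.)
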